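# Clip the sprung-hook temperature logger onto the loaded dish carrier

## Robot

A 6-joint arm with a two-finger parallel gripper is mounted at the origin on the work surface. World frame = base frame: x ahead of the robot, y to its left, z up, the work surface at z = 0. Lengths are in m, angles in degrees, forces in N, time in s.
With the tool pointing down it reaches from about 0.35 to 0.875 m from the base axis. Payload 4.2 kg.
Tool frame: the origin (TCP) lies midway between the tips of the shut fingers; the grasp point (between the pads) lies 19 mm behind it; z points along the fingers, y is the direction in which the jaws open and shut (so a half turn about z gives the same grasp; the last joint's range is limited). The gripper opens to 87 mm and grips with 3 to 60 N. Pads are 19 mm wide; open, the fingers measure 117 mm over their backs; the gripper's body (75 mm by 190 mm) begins 51 mm behind the grasp point.
Start: joints at [14.817, 22.042, 0.453, 0, -68.411, -14.817], TCP at [0.625, 0, 0.196] pointing down, gripper open.
Joint ranges: [-179.83, 179.83], [-69.29, 118.12], [-61.27, 80.66], [-181.25, 117.63], [-171.15, -9.14], [-177.46, 177.46]. Speed limits (degrees/s): [159.86, 159.86, 180, 180, 180, 180].

## Interface

Orientations are given as a 3x3 rotation matrix whose columns are the frame's x, y, z axes.
In Python, from station import r gives the robot as it stands.
- The arm moves only by the tool play_rows, never from a script. Its argument "commands" is a list that holds one entry, the list of rows, each a list of 7 numbers: the shift along the world's x, y, z in m, then the turn, a rotation vector about the world's x, y, z in rad, then the closure, from 0 (fully open) to 1 (shut). A call has 1 to 5 rows; each row is the pose to reach, as a shift and turn from the pose commanded when the call began; what a row does not reach only later rows make up. A row lasts 1/10 s, in which the tool goes at most 50 mm and 8.59 degrees, less where a joint would pass 70% of its speed; a pose out of reach is approached as far as the arm can. A call with a gripper value outside its range is refused whole. The fingers move at their own pace and stop on an object; the grip force is fixed at half the most. Time passes only in rows, so rows that repeat a pose let the fingers close. It gives the time, the measured TCP pose, the force and the opening at its end, in the units of the state.
- r.sense(): the state, without advancing time (a new reading comes with each control period).
- r.capture(name): name is "scene" or "side" or "wrist"; returns a dict with "image" (384x512x3 uint8, red, green, blue), "range_z" (384x512 float32, m along the optical axis (not along the pixel's ray), 0 where there is no reading), "intrinsics" (3x3 intrinsics, pixels), "k1" (the pictures are not rectified: a ray, as slopes to the right and down, at radius r is drawn at 1 + k1 r^2 times it, then the intrinsics apply), "extrinsics" (4x4, takes a point from camera to world coordinates); the wrist camera has in their place "mount" (4x4, takes a point from camera to tool coordinates, whose origin is the TCP and whose axes are the flange's). Camera axes: x right, y up, looking along -z (the intrinsics and any distortion apply to the point x, -y, -z); pixel columns grow to the right and rows downward; lengths in m; the calibration is good to about 2 mm. A picture is of the moment at which its call begins: read the wrist's pose just before it.
- r.finish_job(): hands the job in, once; it reports no verdict.
The state is a dict: "time_s": time; "joints": joint angles; "joint_velocities": joint speeds; "effort": joint torques, N m; "tcp_pos": TCP position; "ee_rot": TCP orientation; "wrist_force": force on the tool from outside, world axes, zero at the start; "moment": the same for the moment, N m; "gripper_width": opening from 0.0 (shut) to 1.0 (fully open).
Only numpy, scipy, OpenCV 4.12 (cv2) and the standard library are available. Lean on these libraries where they do the work, as an engineer would, in place of code of your own. Each camera call takes 0.05 s, during which the arm holds its last target. There are 200 camera calls.

## Task

Take the clip-on temperature logger out of its dock and clip it, upright, near the middle of the carrying strap of the carrier that is loaded with glass dishes (not the empty one): rest its foot plate on the strap with the hook hanging free beside it, press down to push the hook out below, slide it sideways under the strap until it stops, let the spring draw the hook up tight against the strap, and let go. Work gently by feel: never overload the clip, do not shove the carrier, and leave everything else where it stands.

Things in the scene. Friction and masses are not known exactly. Their poses are not given: they have to be found in the camera images.
- logger_head (a point): Centre of the square steel head of the clip-on temperature logger, the part to grasp: 26 x 26 mm, 40 mm tall, 20 mm above and below this point. z up, x and y square to its sides. The logger's axis runs down through this point. The hook is rigid with the head. The head slides down towards the sleeve below it against a spring. The whole logger weighs 0.12 to 0.16 kg.
- logger: The logger's sleeve (18 mm tube) with flat foot plate 5 mm thick. Origin: on the logger's axis, underside of the foot plate; 51 mm below the head's centre at rest, 42 mm fully pressed. Plate: 18 mm wide in y, reaches 20 mm from the axis to -x (hook side), 10 mm to +x. The clip is rated for 25 N in all (clamping included) between it and the carrier; even a short harder knock breaks it.
- hook (a point): Middle of the J-hook's throat: 6 mm from the axis to the logger's -x, on top of the toe. Hook 6 mm wide in y: shank face 2 mm from the axis, toe reaching to 12 mm towards -x, with a lip at 10 to 12 mm turned up 1.5 mm (throat 8 mm wide). At rest the lip touches the foot plate, the throat is 1.5 mm high and the toe's underside is 4 mm below the plate.
- plunger (a joint): How far head and hook are pushed down in the sleeve, m: 0 at rest, 0.009 at the rigid end stop. 4.2 N starts it, then 0.7 N more per mm (10.5 N at the stop). Pressing by q mm with the foot plate held lowers the hook by q: throat height 1.5 + q mm, gap under the plate at the lip q mm. Clipped tight on the 3 mm strap it reads 0.0015.
- dock: White plastic reader dock, fixed, 56 x 52 mm, top face 40 mm above the bench, with a 10 mm wide, 18 mm deep slot along its x for the hook, and four lips 3.5 mm high. The logger starts upright in it, foot plate on the top face, and lifts straight out. Origin: centre of the underside.
- carrier: Loaded steel dish carrier, loose, about 0.9 kg: base 114 x 150 mm, four stacked glass dishes (top at 76 mm), rods at y = +-62 mm, 128 mm tall. Origin: centre of the underside. Its strap, a flat bar 6 mm wide, 3 mm thick, runs along y over x = 0, level, 111 mm free. The strap is set by thumbscrews: its top is 100 to 118 mm above the bench, NOT measured, find it by touch. Hook it from either side.
- spare: A like carrier with its own strap and rods, 128 mm tall, but empty (no dishes), 0.6 kg; leave it alone. Origin: centre of the underside.
- dish_stack: Two glass culture dishes, 95 mm across, 36 mm tall together; leave alone. Origin: centre of the underside.
- tin_lid: Round steel tin lid, open side up, 116 mm across, 22 mm tall; leave alone. Origin: centre of the underside.
- beaker: Clear beaker 72 mm across, 95 mm tall, with steel spreaders standing out of it to about 155 mm; leave alone. Origin: centre of the underside.
- burner: Gas burner on a blue cartridge, 94 mm across, 164 mm tall; leave alone. Origin: centre of the underside.
- spray: White spray bottle 76 mm across, 200 mm tall; leave alone. Origin: centre of the underside.
Mind the look-alikes: they are no part of the job. Of the things that look like the logger, the largest one is meant. Of the things like the dock, leave any that is brown; of the rest the larger one is meant.

How it is judged:
By the outcome, as a careful person would: the job done as asked, in the order asked, and still so for the second after the job is handed in, with the robot touching nothing.
It also fails if it takes over 67 s, if anything falls off the work surface, if the arm or the gripper's body presses on something with over 40 N, if the wrist force passes 120 N, or if a joint passes its speed limit or range.

## Working session

There is one attempt and no reset: what is moved stays moved. The work goes in short steps, Python scripts to look and compute and a tool call to move; the robot and the scene stay as the last step left them, time stands still between calls to the robot, and variables do not carry over. Pictures are saved under pics/ and viewed, about 8 in all and at most 12, crops included, and the job is handed in when it is done.

Besides the shell and the picture viewer there is one more tool, called after ">>>" as name([rows], argument=value, ...), one row to a line, values as JSON. play_rows: Moves the arm, as the interface text tells. Its arguments: {"type":"object","properties":{"commands":{"type":"array","items":{"type":"array","items":{"type":"array","items":{"type":"number"}}}}},"required":["commands"]}

```bash
ls; mkdir -p pics; cat > h.py <<'E'
import numpy as np, cv2
from station import r
def snap(n):
    s=r.sense(); c=r.capture(n)
    if 'mount' in c:
        T=np.eye(4);T[:3,:3]=np.array(s['ee_rot']);T[:3,3]=s['tcp_pos'];c['extrinsics']=T@np.array(c['mount'])
    np.savez(f'last_{n}.npz',**{k:np.array(v) for k,v in c.items()}); return c
def load(n): return dict(np.load(f'last_{n}.npz'))
def cloud(c,uv):
    """pixels Nx2 -> undistorted slopes"""
    K=np.array(c['intrinsics']);k=float(c['k1'])
    return cv2.undistortPoints(np.float64(uv).reshape(-1,1,2),K,np.array([k,0,0,0.])).reshape(-1,2)
def ray(c,uv):
    s=cloud(c,uv);E=np.array(c['extrinsics'])
    d=np.c_[s[:,0],-s[:,1],-np.ones(len(s))]
    return E[:3,3],d@E[:3,:3].T
def atz(c,uv,z):
    o,d=ray(c,uv);return o+d*((z-o[2])/d[:,2])[:,None]
def pts(c,uv):
    uv=np.array(uv).reshape(-1,2);o,d=ray(c,uv);z=c['range_z'][uv[:,1].astype(int),uv[:,0].astype(int)]
    return o+d*z[:,None]
def save(c,name,box=None,f=1):
    im=c['image'][:,:,::-1]
    if box: im=im[box[1]:box[3],box[0]:box[2]]
    cv2.imwrite(f'pics/{name}.png',cv2.resize(im,None,fx=f,fy=f,interpolation=cv2.INTER_CUBIC))
E
python3 - <<'E'
from h import *
s=r.sense();print(s)
a=snap('scene');b=snap('side')
for c in(a,b):print(c['intrinsics'],c['k1'],c['extrinsics'])
save(a,'scene',None,1.5);save(b,'side',None,1.5)
E
```

```text
pics
{'time_s': 0.0, 'joints': array([ 1.48167154e+01,  2.20910380e+01,  3.79188612e-01, -2.65687702e-02,
       -6.84115542e+01, -1.48166158e+01]), 'joint_velocities': array([ 0.05076789,  0.01308902,  0.07122123,  0.02333403, -0.01599886,
       -0.11502862]), 'effort': array([ 5.69075401e-04, -3.90661991e+01,  1.87403029e+01,  4.22001421e+00,
        1.09914420e-02, -1.81494070e-04]), 'tcp_pos': array([6.24337647e-01, 4.17772651e-06, 1.95058989e-01]), 'ee_rot': array([[-1.69196249e-04, -9.99997582e-01, -2.19241208e-03],
       [-9.99999977e-01,  1.69490286e-04, -1.33930691e-04],
       [ 1.34301959e-04,  2.19238937e-03, -9.99997588e-01]]), 'wrist_force': array([-0.06313487,  0.45101505,  0.40500427]), 'moment': array([0.02098295, 0.00116144, 0.01837694]), 'gripper_width': 1.0034908961225815}
[[416.42925881   0.         254.34987618]
 [  0.         416.42925881 193.02118985]
 [  0.           0.           1.        ]] -0.011076375887388298 [[-0.76748143 -0.34617551  0.53956907  1.17365651]
 [ 0.64062436 -0.38272842  0.66567213  0.78753058]
 [-0.02393097  0.85655209  0.51550542  0.72465365]
 [ 0.          0.          0.          1.        ]]
[[420.2977265    0.         262.4090637 ]
 [  0.         420.2977265  187.46653737]
 [  0.           0.           1.        ]] -0.013134309123987642 [[-0.8835996   0.31726425 -0.34437645  0.08089079]
 [-0.46813854 -0.61411379  0.63538222  0.7631968 ]
 [-0.00990227  0.72263936  0.69115432  0.97727495]
 [ 0.          0.          0.          1.        ]]
```

View pics/scene.png

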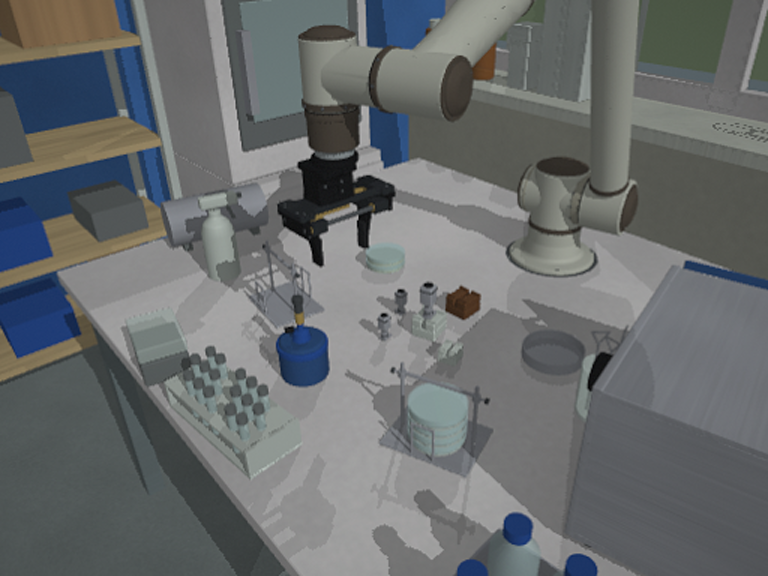

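View pics/side.png

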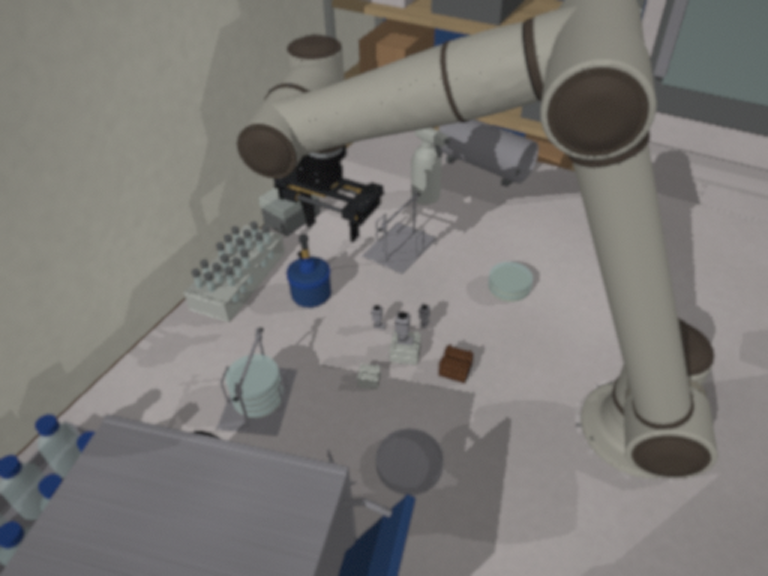

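The scene picture shows three logger-like things: the big one at (428,292) standing in the white dock (429,322), and smaller ones at (401,298) and (384,325). The docks are white (429,322), small white (447,350) and brown (463,303). The big logger in the larger white dock fits the description. The loaded carrier is at (438,420), with its strap running from (397,371) to (482,400). The side view agrees: logger (403,325), carrier (255,385).

```bash
python3 - <<'E'
from h import *
a=load('scene');b=load('side')
f=lambda *p:[(x/1.5,y/1.5) for x,y in p]
np.set_printoptions(precision=4,suppress=True)
print('A logger,small1,small2,dock,smalldock,brown\n',pts(a,f((428,287),(401,294),(384,319),(421,320),(447,350),(463,303))))
print('carrier rods tops (scene), dish top centre\n',pts(a,f((402,370),(476,400),(438,400))), atz(a,f((402,368),(477,399)),.128))
print('base corners',atz(a,f((380,441),(464,470),(494,429)),0.003))
print('B logger, dock, rods, dish\n',pts(b,f((402,318),(405,353),(260,330),(238,398),(255,372))))
print('machine', pts(a,f((690,280),(620,380),(590,480),(597,390))),'burner',pts(a,f((303,340))),'lid',pts(a,f((553,350))))
S=np.vstack([a['image'][160:330,225:345],])
save(a,'crop',(225,170,345,320),4)
E
```

```text
A logger,small1,small2,dock,smalldock,brown
 [[ 0.4585  0.0467  0.1103]
 [ 0.4545 -0.0367  0.055 ]
 [ 0.539   0.0096  0.0541]
 [ 0.4724  0.0429  0.0386]
 [ 0.4865  0.1297  0.0206]
 [ 0.3653  0.0538  0.0379]]
carrier rods tops (scene), dish top centre
 [[0.6683 0.2091 0.1159]
 [0.6272 0.327  0.1081]
 [0.6421 0.2634 0.0752]] [[0.6752 0.217  0.128 ]
 [0.6422 0.3413 0.128 ]]
base corners [[0.721  0.2145 0.003 ]
 [0.6644 0.3447 0.003 ]
 [0.5643 0.316  0.003 ]]
B logger, dock, rods, dish
 [[0.4514 0.0487 0.1121]
 [0.4368 0.0643 0.0352]
 [0.6696 0.1962 0.1126]
 [0.6133 0.3345 0.108 ]
 [0.6401 0.2598 0.0777]]
machine [[0.3513 0.4725 0.2675]
 [0.6256 0.5319 0.2704]
 [0.6503 0.5341 0.1294]
 [0.6541 0.5221 0.2656]] burner [[ 0.716  -0.0011  0.0833]] lid [[0.3197 0.2485 0.004 ]]
```

View pics/crop.png

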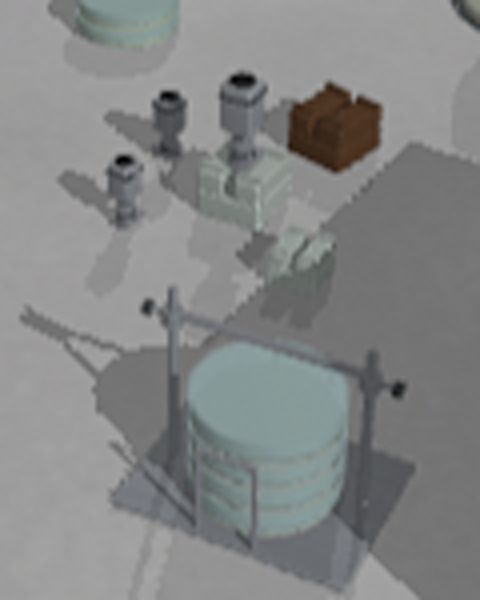

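The crop confirms it: the largest logger stands in the white dock, head top z≈0.111 as expected, slot visible, with the loaded carrier in front. Next I'll move above the logger for a wrist look.

>>> play_rows([
  [[-0.04,0.01,0.03,0,0,0,0],[-0.08,0.02,0.06,0,0,0,0],[-0.12,0.035,0.09,0,0,0,0],[-0.15,0.045,0.1,0,0,0,0],[-0.15,0.045,0.1,0,0,0,0]],
])

```text
time_s: 0.6
tcp_pos: [0.4729, 0.0458, 0.2994]
ee_rot: [[0.003, -1.0, 0.005], [-1.0, -0.003, 0.003], [-0.003, -0.005, -1.0]]
wrist_force: [0.9, -0.5, 0.8]
gripper_width: 1.002
```

```bash
python3 - <<'E'
from h import *
w=snap('wrist');s=r.sense();print(s['tcp_pos'],s['joints'],w['mount'],w['intrinsics'],w['k1'])
save(w,'w1',None,1.5)
E
```

```text
[0.47395793 0.04557882 0.29784239] [ 2.50934258e+01  3.65307341e+00 -9.17002688e+00 -1.29940482e-02
 -7.69549338e+01 -2.49762348e+01] [[-3.19112643e-04  9.53995297e-01  2.99821398e-01  8.36653665e-02]
 [ 9.99999723e-01  5.06109788e-04 -5.46037755e-04 -1.04920308e-03]
 [-6.72659995e-04  2.99821140e-01 -9.53995195e-01 -1.88775115e-01]
 [ 0.00000000e+00  0.00000000e+00  0.00000000e+00  1.00000000e+00]] [[293.21993937   0.         249.6907718 ]
 [  0.         293.21993937 192.20182113]
 [  0.           0.           1.        ]] 0.010433255924226913
```

View pics/w1.png

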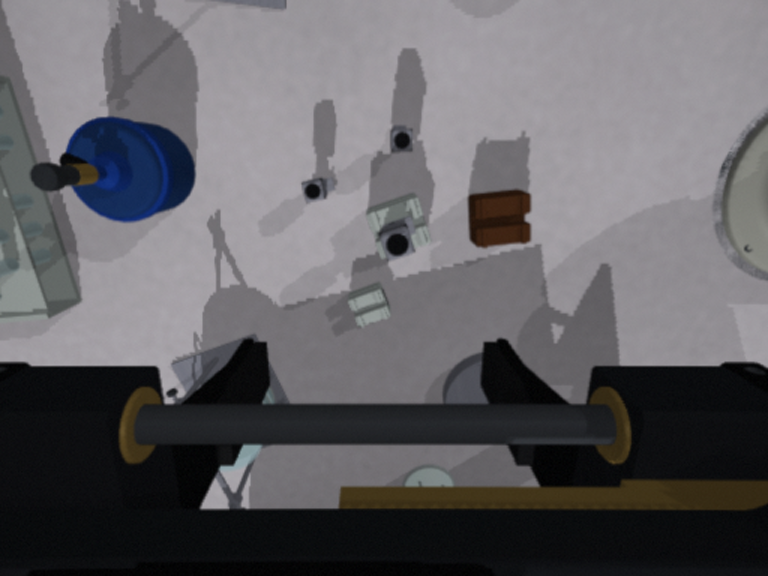

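```bash
python3 - <<'E'
from h import *
w=load('wrist');save(w,'w1c',(225,110,305,180),9)
np.set_printoptions(precision=4,suppress=True)
Z=w['range_z'];v,u=np.mgrid[110:185,225:305];P=pts(w,np.c_[u.ravel(),v.ravel()])
m=(P[:,2]>.104)&(P[:,2]<.118);print(m.sum(),P[m].mean(0));print(cv2.minAreaRect(np.float32(P[m][:,:2]*1000)))
m=(P[:,2]>.034)&(P[:,2]<.05);print(m.sum(),P[m].mean(0));print(cv2.minAreaRect(np.float32(P[m][:,:2]*1000)))
# scene cam loaded strap/rods
E
```

```text
384 [0.4556 0.0395 0.1117]
((455.4780578613281, 40.502254486083984), (25.838714599609375, 25.520004272460938), 19.44090461730957)
716 [0.4495 0.0323 0.0412]
((450.53106689453125, 39.257755279541016), (55.79716873168945, 50.216285705566406), 18.913223266601562)
```

View pics/w1c.png

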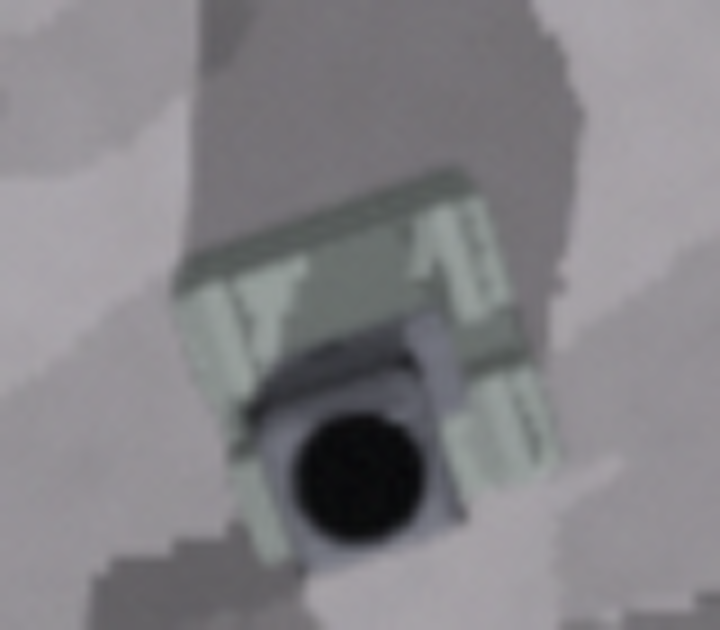

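The wrist crop shows the head top at about (360,475), and the foot plate poking out to its upper right at (435,360), so the hook side points to world −x. Head top is at (0.4555, 0.0405, 0.112), 26×26 mm, yaw ≈19°. I'll turn the jaws to it, go lower and re-measure.

>>> play_rows([
  [[-0.005,-0.001,-0.02,0,0,0.11,0],[-0.012,-0.003,-0.05,0,0,0.22,0],[-0.0195,-0.0045,-0.08,0,0,0.333,0],[-0.0195,-0.0045,-0.1,0,0,0.333,0],[-0.0195,-0.0045,-0.1,0,0,0.333,0]],
])

```text
time_s: 1.15
tcp_pos: [0.4533, 0.0394, 0.1923]
ee_rot: [[0.326, -0.945, -0.009], [-0.945, -0.326, -0.003], [0.0, 0.009, -1.0]]
wrist_force: [0.6, 0.3, 0.3]
gripper_width: 1.007
```

>>> play_rows([
  [[0,0,0,0,0,0,0],[0,0,0,0,0,0,0]],
])

```text
time_s: 1.35
tcp_pos: [0.4568, 0.0407, 0.1971]
ee_rot: [[0.327, -0.945, 0.002], [-0.945, -0.327, 0.0], [0.0, -0.002, -1.0]]
wrist_force: [-0.2, -0.4, 0.7]
gripper_width: 1.0
```

```bash
cat >> h.py <<'E'
def topbox(c,z0,z1,xy,rad):
    v,u=np.mgrid[0:384,0:512];P=pts(c,np.c_[u.ravel(),v.ravel()])
    m=(P[:,2]>z0)&(P[:,2]<z1)&(np.hypot(P[:,0]-xy[0],P[:,1]-xy[1])<rad)&(c['range_z'].ravel()>0)
    return P[m],cv2.minAreaRect(np.float32(P[m][:,:2]*1000))
E
python3 - <<'E'
from h import *
np.set_printoptions(precision=4,suppress=True)
w=snap('wrist');s=r.sense();print(s['tcp_pos'],s['ee_rot'],s['wrist_force'])
P,b=topbox(w,.106,.118,(.4555,.0405),.03);print(len(P),P[:,2].mean(),b)
save(w,'w2',None,1)
a=load('scene')
for n in('scene','side'):
    c=load(n);P,b=topbox(c,.106,.118,(.4555,.0405),.03);print(n,len(P),P[:,2].mean(),b)
E
```

```text
[0.4566 0.0408 0.1972] [[ 0.3267 -0.9451  0.0021]
 [-0.9451 -0.3267  0.0006]
 [ 0.0001 -0.0022 -1.    ]] [-1.1953 -0.4807  0.0846]
643 0.11180726788007275 ((455.29583740234375, 40.2917594909668), (25.733131408691406, 24.922822952270508), 18.213991165161133)
scene 46 0.10996577134909727 ((458.1090087890625, 46.46961975097656), (20.931163787841797, 30.150449752807617), 54.779544830322266)
side 65 0.11136444602236878 ((452.4183044433594, 44.005889892578125), (25.58747100830078, 26.661006927490234), 26.281200408935547)
```

>>> play_rows([
  [[-0.0012,-0.0005,-0.03,0,0,0,0],[-0.0012,-0.0005,-0.06,0,0,0,0],[-0.0012,-0.0005,-0.09,0,0,0,0],[-0.0012,-0.0005,-0.11,0,0,0,0],[-0.0012,-0.0005,-0.124,0,0,0,0]],
])

```text
time_s: 1.9
tcp_pos: [0.4545, 0.0401, 0.0715]
ee_rot: [[0.327, -0.945, -0.0], [-0.945, -0.327, -0.0], [0.0, 0.0, -1.0]]
wrist_force: [-0.1, -0.1, 0.9]
gripper_width: 1.003
```

>>> play_rows([
  [[0,0,0,0,0,0,0.3],[0,0,0,0,0,0,0.5],[0,0,0,0,0,0,0.6],[0,0,0,0,0,0,0.7],[0,0,0,0,0,0,0.8]],
])

```text
time_s: 2.4
tcp_pos: [0.4548, 0.0402, 0.0729]
ee_rot: [[0.327, -0.945, 0.002], [-0.945, -0.327, 0.001], [-0.0, -0.002, -1.0]]
wrist_force: [-0.1, 0.2, 0.1]
gripper_width: 0.628
```

>>> play_rows([
  [[0,0,0,0,0,0,1],[0,0,0,0,0,0,1],[0,0,0,0,0,0,1],[0,0,0,0,0,0,1],[0,0,0,0,0,0,1]],
])

```text
time_s: 2.9
tcp_pos: [0.4543, 0.04, 0.0722]
ee_rot: [[0.327, -0.945, 0.0], [-0.945, -0.327, -0.0], [0.0, -0.0, -1.0]]
wrist_force: [0.0, -0.0, 0.6]
gripper_width: 0.295
```

Gripped: opening 25.7 mm, lateral force about 0. Lifting straight out.

>>> play_rows([
  [[0,0,0.006,0,0,0,1],[0,0,0.014,0,0,0,1],[0,0,0.024,0,0,0,1],[0,0,0.036,0,0,0,1],[0,0,0.055,0,0,0,1]],
])

```text
time_s: 3.4
tcp_pos: [0.4536, 0.0398, 0.1277]
ee_rot: [[0.327, -0.945, -0.001], [-0.945, -0.327, -0.0], [-0.0, 0.002, -1.0]]
wrist_force: [1.1, -0.5, -0.3]
gripper_width: 0.298
```

>>> play_rows([
  [[0,0,0.025,0,0,0,1],[0,0,0.055,0,0,0,1],[0,0,0.09,0,0,0,1],[0,0,0.12,0,0,0,1],[0,0,0.13,0,0,0,1]],
])

```text
time_s: 3.9
tcp_pos: [0.4558, 0.0404, 0.2614]
ee_rot: [[0.327, -0.945, 0.007], [-0.945, -0.327, 0.002], [0.0, -0.008, -1.0]]
wrist_force: [0.2, -0.8, -1.6]
gripper_width: 0.293
```

>>> play_rows([
  [[0.01,0.017,0,0,0,0,1],[0.03,0.05,0,0,0,0,1],[0.05,0.085,0,0,0,0,1],[0.07,0.12,0,0,0,0,1],[0.09,0.155,0,0,0,0,1]],
])

```text
time_s: 4.4
tcp_pos: [0.5443, 0.197, 0.2549]
ee_rot: [[0.327, -0.945, -0.003], [-0.945, -0.327, -0.001], [0.0, 0.003, -1.0]]
wrist_force: [-0.2, -0.7, -1.3]
gripper_width: 0.294
```

>>> play_rows([
  [[0.02,0.034,0,0,0,0,1],[0.04,0.07,0,0,0,0,1],[0.06,0.105,0,0,0,0,1],[0.08,0.135,0,0,0,0,1],[0.09,0.15,0,0,0,0,1]],
])

```text
time_s: 4.9
tcp_pos: [0.6344, 0.3483, 0.2525]
ee_rot: [[0.328, -0.945, -0.005], [-0.945, -0.328, -0.002], [0.001, 0.005, -1.0]]
wrist_force: [-0.1, -0.4, -2.4]
gripper_width: 0.292
```

>>> play_rows([
  [[0,0,0,0,0,0,1],[0,0,0,0,0,0,1],[0,0,0,0,0,0,1]],
])

```text
time_s: 5.2
tcp_pos: [0.6337, 0.3445, 0.2564]
ee_rot: [[0.327, -0.945, -0.001], [-0.945, -0.327, -0.001], [0.001, 0.002, -1.0]]
wrist_force: [0.0, -0.4, -0.9]
gripper_width: 0.299
```

```bash
python3 - <<'E'
from h import *
np.set_printoptions(precision=4,suppress=True)
w=snap('wrist');s=r.sense();print(s['tcp_pos'],s['wrist_force'],s['gripper_width'])
save(w,'w3',None,1.5)
E
```

```text
[0.6338 0.3444 0.2571] [-0.4702 -0.3734 -1.6579] 0.2979216910700296
```

View pics/w3.png

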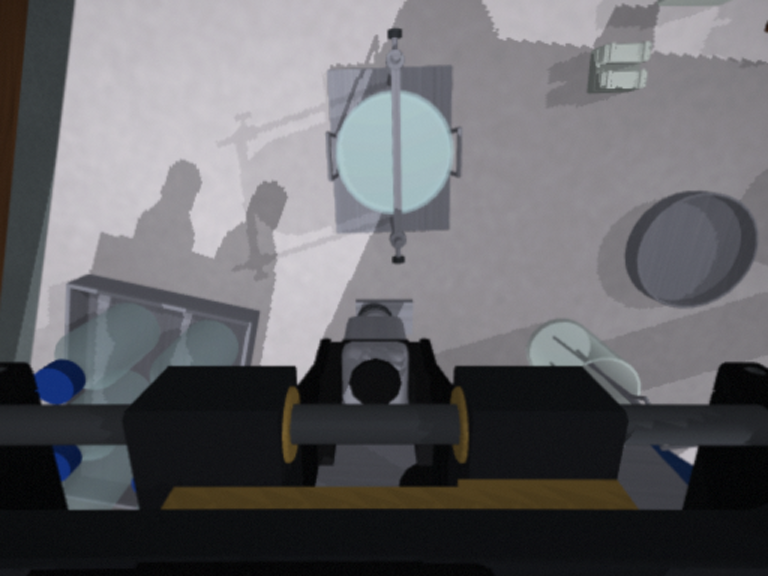

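The wrist view shows the loaded carrier, with the strap running from (396,65) to (397,240) nearly parallel to tool x. The held logger's foot plate is at (357..412,300), its long side to image right, which is the hook side. Now I'll measure both in one frame.

```bash
python3 - <<'E'
from h import *
np.set_printoptions(precision=4,suppress=True)
w=load('wrist');s=r.sense();R=np.array(s['ee_rot']);t=np.array(s['tcp_pos'])
v,u=np.mgrid[0:215,225:300];uv=np.c_[u.ravel(),v.ravel()];P=pts(w,uv)
m=(P[:,2]>.09)&(P[:,2]<.124);Q=P[m]
print('strap all',m.sum(),cv2.minAreaRect(np.float32(Q[:,:2]*1000)))
T=(Q-t)@R
for lo in np.arange(.01,.16,.01):
    k=(T[:,0]>lo)&(T[:,0]<lo+.01)
    if k.sum(): print(round(lo,2),k.sum(),'ty',np.median(T[k,1]),T[k,1].min(),T[k,1].max(),'z',np.median(Q[k,2]))
m=(P[:,2]>.122)&(P[:,2]<.14);print('rod tops',[(p.round(4).tolist()) for p in P[m]][:40:3])
D=P[(P[:,2]>.072)&(P[:,2]<.08)];print('dish',len(D),cv2.minEnclosingCircle(np.float32(D[:,:2]*1000)))
g=cv2.cvtColor(w['image'],cv2.COLOR_RGB2GRAY)
for row in(80,100,120):print(row,g[row,256:276])
E1=w['image'][180:230,225:290][:,:,::-1];E2=w['image'][60:110,225:290][:,:,::-1]
cv2.imwrite('pics/w3c.png',cv2.resize(np.vstack([E2,E1]),None,fx=6,fy=6,interpolation=cv2.INTER_CUBIC))
E
```

```text
strap all 955 ((645.722412109375, 263.3931884765625), (12.315266609191895, 161.42930603027344), 20.700992584228516)
0.01 34 ty 0.01491455505292136 0.011467359327788368 0.023124497366899744 z 0.11379506140841056
0.02 69 ty 0.017148093946581868 0.011432443443028408 0.022865474454583666 z 0.11322363499925753
0.03 51 ty 0.016946968845045703 0.013588616383934793 0.019443146026993655 z 0.1125108114259642
0.04 54 ty 0.016345250047540855 0.013427632429544843 0.019207347338087044 z 0.11231740110202229
0.05 54 ty 0.016160522917067807 0.013368224012116205 0.01906509086384506 z 0.11240272446055155
0.06 48 ty 0.015499667364128417 0.013185710057577807 0.0188280554109122 z 0.11263125464053145
0.07 50 ty 0.015332482749085545 0.013076808991230803 0.017589428222967135 z 0.11263616741173157
0.08 52 ty 0.015174969822241303 0.011974931921690378 0.017492230538586593 z 0.11262417894977711
0.09 59 ty 0.014076211783078846 0.011798044904607235 0.017324143515524706 z 0.11240334941310376
0.1 60 ty 0.014357072168276318 0.011623626567439753 0.01713542825210216 z 0.11253091282941913
0.11 60 ty 0.014229790740265015
[... 445 characters left out ...]
1
rod tops [[0.6693, 0.203, 0.1284], [0.6699, 0.204, 0.128], [0.6672, 0.2028, 0.1267], [0.6697, 0.2046, 0.127], [0.6669, 0.2039, 0.1281], [0.6694, 0.2055, 0.1272], [0.6666, 0.2043, 0.1262], [0.6691, 0.2064, 0.1276], [0.6663, 0.2055, 0.1283], [0.6687, 0.2076, 0.1298], [0.666, 0.2066, 0.1294], [0.6685, 0.2078, 0.1263], [0.6657, 0.2075, 0.1298], [0.6664, 0.2078, 0.1252]]
dish 4601 ((648.0167236328125, 265.0547790527344), 61.78502655029297)
80 [188 187 187 187 185 162 149 140 138 138 146 175 187 186 186 186 185 184
 186 185]
100 [185 184 185 184 181 161 146 142 137 138 142 165 181 184 183 183 183 183
 183 184]
120 [182 183 181 182 183 179 152 140 138 135 139 156 177 181 182 182 181 182
 183 182]
```

View pics/w3c.png

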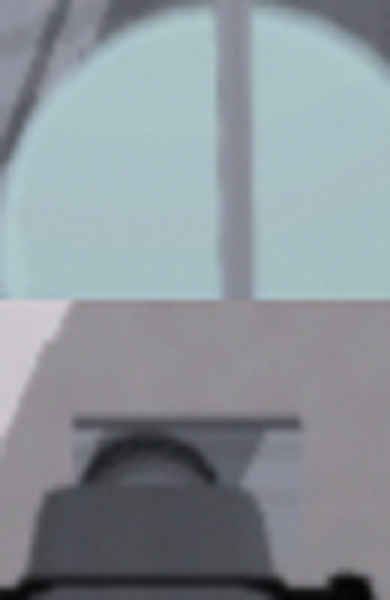

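The strap top is at ≈0.1125, its centre ≈(0.646, 0.263), and its direction calls for a further +1.9° turn. Both plate corners (crop x 75 and 300) are clear, putting the logger axis at tool y≈−0.9 mm. I'll go above the start point, with the axis 17.5 mm to carrier +x.

>>> play_rows([
  [[0.006,-0.018,-0.01,0,0,0.01,1],[0.016,-0.044,-0.03,0,0,0.02,1],[0.024,-0.066,-0.055,0,0,0.033,1],[0.0276,-0.0755,-0.075,0,0,0.033,1],[0.0276,-0.0755,-0.087,0,0,0.033,1]],
])

```text
time_s: 5.75
tcp_pos: [0.6613, 0.2668, 0.169]
ee_rot: [[0.355, -0.935, -0.002], [-0.935, -0.355, -0.001], [0.0, 0.002, -1.0]]
wrist_force: [-0.1, 0.2, -1.0]
gripper_width: 0.296
```

>>> play_rows([
  [[0,0,0,0,0,0,1],[0,0,0,0,0,0,1],[0,0,0,0,0,0,1],[0,0,0,0,0,0,1]],
])

```text
time_s: 6.15
tcp_pos: [0.6622, 0.2705, 0.1716]
ee_rot: [[0.359, -0.933, 0.002], [-0.933, -0.359, 0.001], [-0.0, -0.002, -1.0]]
wrist_force: [-0.1, -0.4, -1.2]
gripper_width: 0.297
```

```bash
python3 - <<'E'
from h import *
np.set_printoptions(precision=4,suppress=True)
w=snap('wrist');a=snap('scene');s=r.sense();R=np.array(s['ee_rot']);t=np.array(s['tcp_pos']);print(t,R[:,0],s['wrist_force'])
v,u=np.mgrid[0:240,200:340];P=pts(w,np.c_[u.ravel(),v.ravel()]);T=(P-t)@R
for lo in np.arange(-.02,.06,.01):
    k=(P[:,2]>.1)&(P[:,2]<.12)&(T[:,0]>lo)&(T[:,0]<lo+.01)&(abs(T[:,1]-.017)<.012)
    if k.sum():print(round(lo,2),k.sum(),'ty',T[k,1].min(),T[k,1].max(),'z',np.median(P[k,2]))
i1=cv2.resize(w['image'][130:240,200:330][:,:,::-1],None,fx=5,fy=5,interpolation=cv2.INTER_CUBIC)
cv2.imwrite('pics/w4.png',i1)
E
```

```text
[0.662  0.2702 0.1711] [ 0.3585 -0.9335 -0.0003] [ 0.1398  0.6228 -2.0923]
-0.01 8 ty 0.015493810762788395 0.020820504733879405 z 0.11253473182793726
0.0 74 ty 0.015261509827708825 0.02082831114447227 z 0.11244236237124677
0.01 77 ty 0.015029583906030795 0.020612384217667902 z 0.11262494450905541
0.02 79 ty 0.014917087655366477 0.020935521001807587 z 0.1123563157041721
0.03 87 ty 0.0148789612631658 0.020937728594413882 z 0.112387257547264
0.04 84 ty 0.015367738660838372 0.020670998841747272 z 0.11244408078834896
0.05 84 ty 0.012637723233448517 0.023399102089090917 z 0.11297096868687938
```

View pics/w4.png

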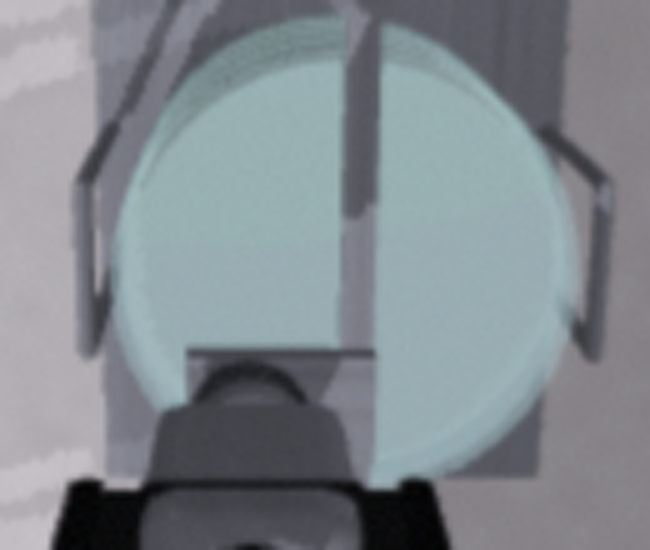

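The strap is now parallel and 15.0–20.8 mm to the hook side of the tool centre; the plate edge (crop x 188..375) overlaps it by about 4 mm and the hook lip clears by about 3.8 mm. I'll shift 1 mm toward it and descend by feel.

>>> play_rows([
  [[-0.001,-0.0004,-0.006,0,0,0,1],[-0.001,-0.0004,-0.012,0,0,0,1],[-0.001,-0.0004,-0.016,0,0,0,1],[-0.001,-0.0004,-0.019,0,0,0,1],[-0.001,-0.0004,-0.021,0,0,0,1]],
])

```text
time_s: 6.75
tcp_pos: [0.6608, 0.269, 0.1485]
ee_rot: [[0.358, -0.934, -0.001], [-0.934, -0.358, -0.0], [0.0, 0.001, -1.0]]
wrist_force: [0.4, -1.2, -1.6]
gripper_width: 0.297
```

>>> play_rows([
  [[0,0,-0.0005,0,0,0,1],[0,0,-0.001,0,0,0,1],[0,0,-0.001,0,0,0,1]],
])

```text
time_s: 7.05
tcp_pos: [0.661, 0.2692, 0.1483]
ee_rot: [[0.358, -0.934, 0.0], [-0.934, -0.358, 0.0], [-0.0, -0.0, -1.0]]
wrist_force: [1.0, 0.5, -0.4]
gripper_width: 0.298
```

>>> play_rows([
  [[0,0,-0.0005,0,0,0,1],[0,0,-0.001,0,0,0,1],[0,0,-0.001,0,0,0,1]],
])

```text
time_s: 7.35
tcp_pos: [0.6608, 0.2691, 0.1471]
ee_rot: [[0.358, -0.934, -0.0], [-0.934, -0.358, -0.0], [-0.0, 0.0, -1.0]]
wrist_force: [-0.2, -0.4, -0.6]
gripper_width: 0.294
```

>>> play_rows([
  [[0,0,-0.0005,0,0,0,1],[0,0,-0.001,0,0,0,1],[0,0,-0.001,0,0,0,1]],
])

```text
time_s: 7.65
tcp_pos: [0.6608, 0.2691, 0.146]
ee_rot: [[0.358, -0.934, -0.0], [-0.934, -0.358, -0.0], [0.0, 0.0, -1.0]]
wrist_force: [0.5, 0.2, -2.4]
gripper_width: 0.294
```

>>> play_rows([
  [[0,0,-0.0005,0,0,0,1],[0,0,-0.001,0,0,0,1],[0,0,-0.001,0,0,0,1]],
])

```text
time_s: 7.95
tcp_pos: [0.6608, 0.2691, 0.145]
ee_rot: [[0.358, -0.934, -0.0], [-0.934, -0.358, -0.0], [0.0, 0.0, -1.0]]
wrist_force: [0.6, 0.2, -1.5]
gripper_width: 0.294
```

>>> play_rows([
  [[0,0,-0.0005,0,0,0,1],[0,0,-0.001,0,0,0,1],[0,0,-0.001,0,0,0,1]],
])

```text
time_s: 8.25
tcp_pos: [0.661, 0.2692, 0.1445]
ee_rot: [[0.358, -0.934, 0.0], [-0.934, -0.358, 0.0], [0.0, -0.0, -1.0]]
wrist_force: [-0.3, 0.7, -0.5]
gripper_width: 0.294
```

>>> play_rows([
  [[0,0,-0.0005,0,0,0,1],[0,0,-0.001,0,0,0,1],[0,0,-0.001,0,0,0,1]],
])

```text
time_s: 8.55
tcp_pos: [0.6611, 0.2692, 0.1441]
ee_rot: [[0.358, -0.934, 0.001], [-0.934, -0.358, 0.0], [0.0, -0.001, -1.0]]
wrist_force: [-0.5, 0.4, 2.7]
gripper_width: 0.297
```

>>> play_rows([
  [[0,0,-0.0005,0,0,0,1],[0,0,-0.001,0,0,0,1],[0,0,-0.001,0,0,0,1]],
])

```text
time_s: 8.85
tcp_pos: [0.6611, 0.2692, 0.1426]
ee_rot: [[0.358, -0.934, 0.001], [-0.934, -0.358, 0.0], [0.0, -0.001, -1.0]]
wrist_force: [-1.5, -0.8, 4.9]
gripper_width: 0.295
```

Contact at TCP z≈0.1443, so the strap top is ≈0.112, matching the camera. The plunger has begun to yield. I'll press on to about 6.7 mm.

>>> play_rows([
  [[0,0,-0.0007,0,0,0,1],[0,0,-0.0014,0,0,0,1],[0,0,-0.002,0,0,0,1],[0,0,-0.0025,0,0,0,1],[0,0,-0.0025,0,0,0,1]],
])

```text
time_s: 9.35
tcp_pos: [0.6611, 0.2692, 0.1403]
ee_rot: [[0.358, -0.934, 0.001], [-0.934, -0.358, 0.0], [0.0, -0.001, -1.0]]
wrist_force: [-1.0, -0.4, 5.5]
gripper_width: 0.296
```

>>> play_rows([
  [[0,0,-0.0007,0,0,0,1],[0,0,-0.0014,0,0,0,1],[0,0,-0.002,0,0,0,1],[0,0,-0.0025,0,0,0,1],[0,0,-0.0025,0,0,0,1]],
])

```text
time_s: 9.85
tcp_pos: [0.6612, 0.2691, 0.1383]
ee_rot: [[0.358, -0.934, 0.001], [-0.934, -0.358, 0.0], [0.0, -0.001, -1.0]]
wrist_force: [-1.1, -0.1, 7.4]
gripper_width: 0.295
```

```bash
python3 - <<'E'
from h import *
np.set_printoptions(precision=4,suppress=True)
w=snap('wrist');a=snap('scene');s=r.sense();R=np.array(s['ee_rot']);t=np.array(s['tcp_pos']);print(t,R[:,2],s['wrist_force'],s['moment'])
v,u=np.mgrid[0:240,200:340];P=pts(w,np.c_[u.ravel(),v.ravel()]);T=(P-t)@R
for lo in np.arange(0,.06,.01):
    k=(P[:,2]>.1)&(P[:,2]<.116)&(T[:,0]>lo)&(T[:,0]<lo+.01)&(abs(T[:,1]-.017)<.012)
    if k.sum():print(round(lo,2),k.sum(),'ty',T[k,1].min(),T[k,1].max(),'z',np.median(P[k,2]))
i1=cv2.resize(w['image'][130:240,200:330][:,:,::-1],None,fx=4,fy=4,interpolation=cv2.INTER_CUBIC)
i2=cv2.resize(a['image'][200:310,230:350][:,:,::-1],None,fx=4,fy=4,interpolation=cv2.INTER_CUBIC)[:,:270]
cv2.imwrite('pics/w5.png',np.hstack([i1,i2]))
E
```

```text
[0.6612 0.2691 0.1383] [ 0.0012  0.0001 -1.    ] [-1.4578 -1.0927  6.9671] [-0.217  0.897  0.011]
0.0 42 ty 0.00502969260207369 0.019120183446169763 z 0.11359399390848424
0.01 99 ty 0.013608597553673059 0.019710677769187314 z 0.11235419108103098
0.02 102 ty 0.013969858009272666 0.019590390003846478 z 0.11248939057815326
0.03 105 ty 0.013783191783313647 0.01928033187472864 z 0.11250715128930258
0.04 121 ty 0.013643655873132486 0.019783040848745232 z 0.11255077479401973
0.05 114 ty 0.011142697974981956 0.022011761079353563 z 0.11294857577541313
```

View pics/w5.png

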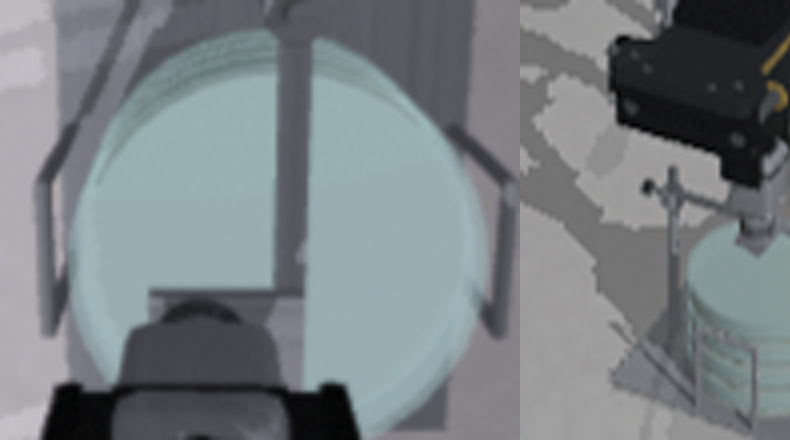

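The view shows the plate across the strap (plate right edge at crop x≈303, flush with the strap's far edge) and the tool level. Force is 8.4 N including weight, for q≈6 mm. Offset is 17.6 mm, so the stop should come after about 12.6 mm of slide toward (−0.934, −0.358).

>>> play_rows([
  [[-0.0009,-0.0004,0,0,0,0,1],[-0.0021,-0.0008,0,0,0,0,1],[-0.0033,-0.0013,0,0,0,0,1],[-0.0045,-0.0017,0,0,0,0,1],[-0.0056,-0.0021,0,0,0,0,1]],
])

```text
time_s: 10.45
tcp_pos: [0.6594, 0.2688, 0.1399]
ee_rot: [[0.359, -0.933, 0.011], [-0.933, -0.359, 0.005], [-0.0, -0.012, -1.0]]
wrist_force: [4.3, 0.4, 6.0]
gripper_width: 0.298
```

>>> play_rows([
  [[-0.0009,-0.0004,0,0,0,0,1],[-0.0019,-0.0007,0,0,0,0,1],[-0.0028,-0.0011,0,0,0,0,1],[-0.0037,-0.0014,0,0,0,0,1],[-0.0042,-0.0016,0,0,0,0,1]],
])

```text
time_s: 10.95
tcp_pos: [0.6552, 0.2673, 0.1399]
ee_rot: [[0.359, -0.933, 0.011], [-0.933, -0.359, 0.005], [-0.001, -0.012, -1.0]]
wrist_force: [3.4, 1.8, 6.5]
gripper_width: 0.296
```

```bash
cat > f.py <<'E'
from h import *
import sys
np.set_printoptions(precision=4,suppress=True)
w=snap('wrist');s=r.sense();R=np.array(s['ee_rot']);t=np.array(s['tcp_pos']);F=[]
F.append(s['wrist_force'])
print(t,R[:,2],F[-1],'along slide',F[-1]@[-.934,-.358,0],'M',s['moment'])
v,u=np.mgrid[0:240,200:340];P=pts(w,np.c_[u.ravel(),v.ravel()]);T=(P-t)@R
k=(P[:,2]>.1)&(P[:,2]<.116)&(T[:,0]>.015)&(T[:,0]<.045)&(abs(T[:,1]-.01)<.02)
print('strap ty',np.percentile(T[k,1],[2,50,98]),'slope',np.polyfit(T[k,0],T[k,1],1)[0],'z',np.median(P[k,2]),'world mid',np.median(P[k],0))
E
python3 f.py
```

```text
[0.6551 0.2673 0.1399] [ 0.0106  0.0048 -0.9999] [2.4051 1.5677 6.1326] along slide -2.8076439594473492 M [ 0.4761 -1.2019  0.0762]
strap ty [0.0078 0.0106 0.0135] slope -0.015086499828092863 z 0.11249922359730474 world mid [0.6563 0.2354 0.1125]
```

The lip is past the strap's near edge, friction is about 3–4 N with the arm lagging about 4 mm elastically, and the strap hasn't moved in world. Continuing to the stop.

>>> play_rows([
  [[-0.0009,-0.0004,-0.0002,0,0,0,1],[-0.0019,-0.0007,-0.0004,0,0,0,1],[-0.0028,-0.0011,-0.0005,0,0,0,1],[-0.0037,-0.0014,-0.0005,0,0,0,1],[-0.0047,-0.0018,-0.0005,0,0,0,1]],
])

```text
time_s: 11.5
tcp_pos: [0.6508, 0.2657, 0.1397]
ee_rot: [[0.359, -0.933, 0.012], [-0.933, -0.359, 0.005], [-0.001, -0.013, -1.0]]
wrist_force: [4.5, 2.1, 7.6]
gripper_width: 0.297
```

```bash
python3 f.py
```

```text
[0.6506 0.2656 0.1397] [ 0.0113  0.0052 -0.9999] [3.5431 0.8811 6.9288] along slide -3.624724227469834 M [ 0.4245 -1.3255  0.0135]
strap ty [0.0032 0.0061 0.0087] slope -0.007968966740646804 z 0.11251692124024376 world mid [0.6563 0.2354 0.1125]
```

>>> play_rows([
  [[-0.0005,-0.0002,0,0,0,0,1],[-0.0009,-0.0004,0,0,0,0,1],[-0.0014,-0.0005,0,0,0,0,1],[-0.0014,-0.0005,0,0,0,0,1]],
])

```text
time_s: 11.95
tcp_pos: [0.6494, 0.2652, 0.1397]
ee_rot: [[0.359, -0.933, 0.011], [-0.933, -0.359, 0.005], [-0.001, -0.013, -1.0]]
wrist_force: [4.1, 1.1, 6.6]
gripper_width: 0.298
```

>>> play_rows([
  [[-0.0005,-0.0002,0,0,0,0,1],[-0.0009,-0.0004,0,0,0,0,1],[-0.0009,-0.0004,0,0,0,0,1]],
])

```text
time_s: 12.25
tcp_pos: [0.6486, 0.2649, 0.1396]
ee_rot: [[0.359, -0.933, 0.012], [-0.933, -0.359, 0.005], [-0.001, -0.013, -1.0]]
wrist_force: [4.8, 1.1, 5.7]
gripper_width: 0.293
```

```bash
python3 f.py
```

```text
[0.6486 0.2649 0.1396] [ 0.0118  0.0055 -0.9999] [4.4506 1.2724 6.7708] along slide -4.6123729298985685 M [ 0.5149 -1.4441  0.029 ]
strap ty [0.0012 0.0041 0.0066] slope -0.002979347268409695 z 0.11242681069779711 world mid [0.6563 0.2353 0.1124]
```

>>> play_rows([
  [[-0.0005,-0.0002,0,0,0,0,1],[-0.0009,-0.0004,0,0,0,0,1],[-0.0009,-0.0004,0,0,0,0,1]],
])

```text
time_s: 12.6
tcp_pos: [0.6484, 0.2648, 0.1397]
ee_rot: [[0.359, -0.933, 0.013], [-0.933, -0.359, 0.006], [-0.001, -0.015, -1.0]]
wrist_force: [6.1, 2.4, 6.3]
gripper_width: 0.296
```

```bash
python3 f.py
```

```text
[0.6484 0.2649 0.1397] [ 0.0133  0.0063 -0.9999] [5.3207 1.5423 4.7676] along slide -5.521712783895134 M [ 0.6902 -1.898  -0.028 ]
strap ty [0.0011 0.0035 0.0065] slope -0.0007402489993231057 z 0.11233569828702462 world mid [0.6561 0.2355 0.1123]
```

Stop felt: the last 0.9 mm of command gave only 0.2 mm of motion and force rose by about 1 N. I'll relax the side load, then let the spring draw the hook up.

>>> play_rows([
  [[0.0009,0.0004,0,0,0,0,1],[0.0019,0.0007,0,0,0,0,1],[0.0028,0.0011,0.0002,0,0,0,1],[0.0037,0.0014,0.0005,0,0,0,1],[0.0037,0.0014,0.0005,0,0,0,1]],
])

```text
time_s: 13.15
tcp_pos: [0.6491, 0.2649, 0.1392]
ee_rot: [[0.358, -0.934, 0.006], [-0.934, -0.358, 0.003], [-0.001, -0.007, -1.0]]
wrist_force: [0.2, -0.3, 7.4]
gripper_width: 0.297
```

```bash
python3 f.py
```

```text
[0.6491 0.2649 0.1392] [ 0.006   0.0029 -1.    ] [0.7063 1.3883 6.9977] along slide -1.1567091325365564 M [ 0.325  -0.0238  0.01  ]
strap ty [0.0011 0.0035 0.0065] slope -0.005602262105817654 z 0.11249533729445865 world mid [0.6565 0.2355 0.1125]
```

>>> play_rows([
  [[0,0,0.0006,0,0,0,1],[0,0,0.0012,0,0,0,1],[0,0,0.0018,0,0,0,1],[0,0,0.0024,0,0,0,1],[0,0,0.0024,0,0,0,1]],
])

```text
time_s: 13.7
tcp_pos: [0.649, 0.2649, 0.141]
ee_rot: [[0.358, -0.934, 0.006], [-0.934, -0.358, 0.003], [-0.001, -0.006, -1.0]]
wrist_force: [1.8, 0.8, 5.5]
gripper_width: 0.295
```

```bash
python3 f.py
```

```text
[0.649  0.2649 0.141 ] [ 0.0056  0.0028 -1.    ] [1.8051 0.4972 4.9392] along slide -1.863940434465645 M [ 0.2956 -0.2762  0.01  ]
strap ty [0.0012 0.0036 0.0066] slope -0.0013021845059424909 z 0.11255544269645507 world mid [0.6564 0.2353 0.1126]
```

>>> play_rows([
  [[0,0,0.0005,0,0,0,1],[0,0,0.001,0,0,0,1],[0,0,0.0015,0,0,0,1],[0,0,0.0015,0,0,0,1]],
])

```text
time_s: 14.15
tcp_pos: [0.6487, 0.2648, 0.142]
ee_rot: [[0.358, -0.934, 0.005], [-0.934, -0.358, 0.002], [-0.001, -0.005, -1.0]]
wrist_force: [4.1, 2.4, 4.0]
gripper_width: 0.297
```

>>> play_rows([
  [[0,0,0.0005,0,0,0,1],[0,0,0.0008,0,0,0,1],[0,0,0.0008,0,0,0,1]],
])

```text
time_s: 14.45
tcp_pos: [0.6487, 0.2647, 0.1424]
ee_rot: [[0.358, -0.934, 0.004], [-0.934, -0.358, 0.002], [-0.001, -0.005, -1.0]]
wrist_force: [5.1, 3.3, 3.9]
gripper_width: 0.295
```

```bash
python3 f.py
```

```text
[0.6487 0.2648 0.1424] [ 0.0044  0.0024 -1.    ] [4.7198 2.6709 3.3628] along slide -5.364516590088198 M [ 0.8146 -1.7988 -0.0045]
strap ty [0.0012 0.0036 0.0065] slope 0.014224037578837433 z 0.1123329821752995 world mid [0.6564 0.2343 0.1123]
```

Side load grew as the arm unbent, so I'll relax it again before going on.

>>> play_rows([
  [[0.0009,0.0004,0,0,0,0,1],[0.0019,0.0007,0,0,0,0,1],[0.0028,0.0011,0,0,0,0,1],[0.0033,0.0012,0,0,0,0,1],[0.0033,0.0012,0,0,0,0,1]],
])

```text
time_s: 15.0
tcp_pos: [0.6493, 0.2648, 0.1419]
ee_rot: [[0.358, -0.934, -0.002], [-0.934, -0.358, -0.001], [-0.0, 0.002, -1.0]]
wrist_force: [0.1, 2.8, 4.9]
gripper_width: 0.302
```

```bash
python3 f.py
```

```text
[0.6493 0.2648 0.1419] [-0.002  -0.0007 -1.    ] [0.2958 1.2885 5.8806] along slide -0.7375773893192625 M [ 0.6305 -0.2395 -0.0053]
strap ty [0.0012 0.0041 0.0066] slope -0.008640687886591676 z 0.11248773760475501 world mid [0.6564 0.2352 0.1125]
```

>>> play_rows([
  [[0,0,0.0004,0,0,0,1],[0,0,0.0008,0,0,0,1],[0,0,0.0008,0,0,0,1]],
])

```text
time_s: 15.35
tcp_pos: [0.6493, 0.2648, 0.1421]
ee_rot: [[0.358, -0.934, -0.002], [-0.934, -0.358, -0.001], [-0.0, 0.002, -1.0]]
wrist_force: [0.6, 3.6, 3.1]
gripper_width: 0.295
```

>>> play_rows([
  [[0,0,0.0004,0,0,0,1],[0,0,0.0008,0,0,0,1],[0,0,0.0008,0,0,0,1]],
])

```text
time_s: 15.65
tcp_pos: [0.6494, 0.2647, 0.1429]
ee_rot: [[0.358, -0.934, -0.002], [-0.934, -0.358, -0.001], [-0.0, 0.002, -1.0]]
wrist_force: [-0.6, 2.5, 3.1]
gripper_width: 0.292
```

```bash
python3 f.py
```

```text
[0.6494 0.2647 0.1429] [-0.002  -0.0007 -1.    ] [-1.4263  1.7904  4.2543] along slide 0.691210068146505 M [ 0.6657  0.3498 -0.0693]
strap ty [0.0012 0.0042 0.0067] slope -0.006992679173388166 z 0.11244065073446008 world mid [0.6566 0.235  0.1124]
```

>>> play_rows([
  [[-0.0002,0.0005,0.0004,0,0,0,1],[-0.0004,0.001,0.0008,0,0,0,1],[-0.0005,0.0014,0.001,0,0,0,1],[-0.0005,0.0014,0.001,0,0,0,1]],
])

```text
time_s: 16.1
tcp_pos: [0.6491, 0.2654, 0.143]
ee_rot: [[0.357, -0.934, -0.002], [-0.934, -0.357, -0.002], [0.001, 0.003, -1.0]]
wrist_force: [1.2, -1.3, -3.5]
gripper_width: 0.299
```

>>> play_rows([
  [[0,0,0.0005,0,0,0,1],[0,0,0.001,0,0,0,1],[0,0,0.001,0,0,0,1]],
])

```text
time_s: 16.4
tcp_pos: [0.6482, 0.2658, 0.1432]
ee_rot: [[0.357, -0.934, -0.005], [-0.934, -0.357, -0.001], [-0.0, 0.005, -1.0]]
wrist_force: [0.0, 0.5, -9.5]
gripper_width: 0.298
```

```bash
python3 f.py
```

```text
[0.6481 0.2659 0.1432] [-0.0046 -0.0015 -1.    ] [ -0.3973  -0.2414 -11.0442] along slide 0.4574686481859165 M [-0.0128 -0.11   -0.0004]
strap ty [0.0012 0.0036 0.0066] slope -0.004395971437889888 z 0.1124603418855859 world mid [0.6552 0.2362 0.1125]
```

Clamped: the pull shows the hook tight on the strap. That's too much upward pull, so I'm lowering at once.

>>> play_rows([
  [[0,0,-0.0006,0,0,0,1],[0,0,-0.0012,0,0,0,1],[0,0,-0.0012,0,0,0,1]],
])

```text
time_s: 16.75
tcp_pos: [0.649, 0.2663, 0.1437]
ee_rot: [[0.358, -0.934, -0.002], [-0.934, -0.358, -0.0], [-0.0, 0.002, -1.0]]
wrist_force: [-1.0, -0.9, -9.1]
gripper_width: 0.299
```

```bash
python3 f.py
```

```text
[0.6493 0.2664 0.1437] [-0.0009 -0.     -1.    ] [ -0.0294  -0.1586 -11.2298] along slide 0.08421309647737968 M [-0.0819 -0.0152  0.0011]
strap ty [0.0015 0.0042 0.007 ] slope -0.003473731365776992 z 0.11293375888823597 world mid [0.6561 0.2368 0.1129]
```

>>> play_rows([
  [[0,0,-0.0003,0,0,0,1],[0,0,-0.0006,0,0,0,1],[0,0,-0.0006,0,0,0,1]],
])

```text
time_s: 17.1
tcp_pos: [0.6496, 0.2663, 0.1433]
ee_rot: [[0.358, -0.934, -0.0], [-0.934, -0.358, -0.0], [-0.0, 0.0, -1.0]]
wrist_force: [-1.1, 0.2, -10.8]
gripper_width: 0.297
```

>>> play_rows([
  [[0,0,-0.0003,0,0,0,1],[0,0,-0.0006,0,0,0,1],[0,0,-0.0006,0,0,0,1]],
])

```text
time_s: 17.4
tcp_pos: [0.6497, 0.2664, 0.1432]
ee_rot: [[0.358, -0.934, 0.0], [-0.934, -0.358, 0.0], [-0.0, -0.0, -1.0]]
wrist_force: [-1.3, -0.1, -9.6]
gripper_width: 0.297
```

```bash
python3 f.py
```

```text
[0.6497 0.2664 0.1432] [ 0.0002  0.0002 -1.    ] [-0.8017  0.9514 -9.0666] along slide 0.4081971092439297 M [0.0103 0.1058 0.0154]
strap ty [0.0012 0.0036 0.0067] slope -0.005364125344824316 z 0.11246086004446305 world mid [0.6569 0.2369 0.1125]
```

>>> play_rows([
  [[0,0,-0.0004,0,0,0,1],[0,0,-0.0008,0,0,0,1],[0,0,-0.0008,0,0,0,1],[0,0,-0.0008,0,0,0,1]],
])

```text
time_s: 17.85
tcp_pos: [0.6499, 0.2663, 0.1431]
ee_rot: [[0.358, -0.934, 0.001], [-0.934, -0.358, 0.0], [0.0, -0.001, -1.0]]
wrist_force: [-1.6, -0.2, -4.5]
gripper_width: 0.295
```

```bash
python3 f.py
```

```text
[0.6498 0.2664 0.1431] [ 0.0009  0.0002 -1.    ] [-1.8374 -0.2985 -4.7899] along slide 1.823039099155661 M [-0.0316  0.7073 -0.0146]
strap ty [0.0012 0.0042 0.0067] slope -0.0014621921264067251 z 0.11244010532505876 world mid [0.6571 0.2368 0.1124]
```

>>> play_rows([
  [[-0.0004,-0.0002,-0.0003,0,0,0,1],[-0.0008,-0.0003,-0.0006,0,0,0,1],[-0.0012,-0.0005,-0.0006,0,0,0,1],[-0.0012,-0.0005,-0.0006,0,0,0,1]],
])

```text
time_s: 18.3
tcp_pos: [0.6496, 0.2663, 0.143]
ee_rot: [[0.358, -0.934, 0.003], [-0.934, -0.358, 0.001], [-0.0, -0.004, -1.0]]
wrist_force: [0.3, 0.1, -0.6]
gripper_width: 0.297
```

```bash
python3 f.py; python3 - <<'E'
from h import *
w=load('wrist');a=snap('scene');b=snap('side')
i1=cv2.resize(w['image'][130:240,200:330][:,:,::-1],None,fx=4,fy=4,interpolation=cv2.INTER_CUBIC)
i2=cv2.resize(a['image'][215:325,240:310][:,:,::-1],None,fx=4,fy=4,interpolation=cv2.INTER_CUBIC)
cv2.imwrite('pics/w6.png',np.hstack([i1,i2]))
E
```

```text
[0.6496 0.2663 0.143 ] [ 0.0033  0.0013 -1.    ] [-0.3277  0.1209  0.7143] along slide 0.2627482098567714 M [0.1414 0.1097 0.0149]
strap ty [0.0012 0.0036 0.0067] slope -0.004349084580767267 z 0.11256953312614085 world mid [0.657  0.2367 0.1126]
```

View pics/w6.png

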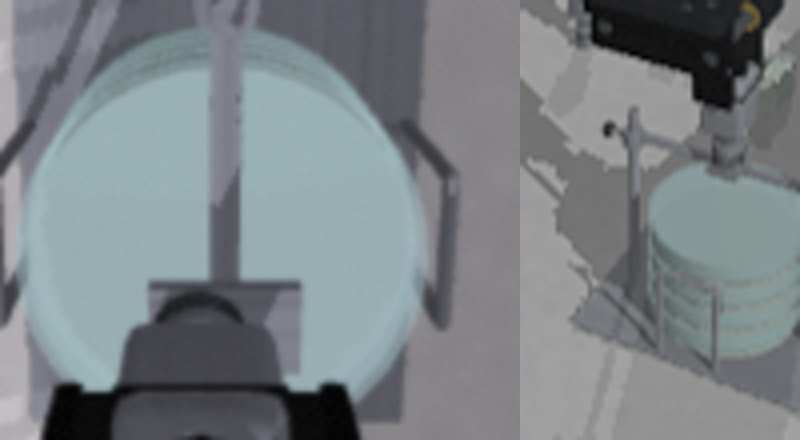

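The picture shows the plate lying over the strap (strap x≈210–240, plate 150–300), the axis about 5 mm to one side and the tool level. Forces are near zero, so I'm releasing.

>>> play_rows([
  [[0,0,0,0,0,0,0.68],[0,0,0,0,0,0,0.64],[0,0,0,0,0,0,0.6],[0,0,0,0,0,0,0.5],[0,0,0,0,0,0,0.4]],
])

```text
time_s: 18.95
tcp_pos: [0.6485, 0.2657, 0.1416]
ee_rot: [[0.358, -0.934, -0.0], [-0.934, -0.358, -0.0], [0.0, 0.0, -1.0]]
wrist_force: [-0.9, 0.6, -0.4]
gripper_width: 0.501
```

>>> play_rows([
  [[0,0,0,0,0,0,0.3],[0,0,0,0,0,0,0.3],[0,0,0,0,0,0,0.3],[0,0,0,0,0,0,0.3],[0,0,0,0,0,0,0.3]],
])

```text
time_s: 19.45
tcp_pos: [0.6485, 0.2658, 0.1417]
ee_rot: [[0.358, -0.934, 0.0], [-0.934, -0.358, 0.0], [-0.0, -0.0, -1.0]]
wrist_force: [-0.0, 0.1, 0.4]
gripper_width: 0.693
```

Clear, with the jaws 17 mm away on each side. Rising straight up.

>>> play_rows([
  [[0.0005,0.0002,0.01,0,0,0,0.3],[0.0005,0.0002,0.025,0,0,0,0.3],[0.0005,0.0002,0.045,0,0,0,0.3],[0.0005,0.0002,0.065,0,0,0,0.3],[0.0005,0.0002,0.09,0,0,0,0.3]],
])

```text
time_s: 19.95
tcp_pos: [0.6487, 0.2659, 0.2326]
ee_rot: [[0.358, -0.934, -0.001], [-0.934, -0.358, -0.0], [0.0, 0.001, -1.0]]
wrist_force: [0.0, 1.5, -0.4]
gripper_width: 0.7
```

>>> play_rows([
  [[-0.01,0.025,0.02,0,0,0,0.3],[-0.02,0.05,0.04,0,0,0,0.3],[-0.025,0.07,0.05,0,0,0,0.3],[-0.025,0.07,0.05,0,0,0,0.3],[-0.025,0.07,0.05,0,0,0,0.3]],
])

```text
time_s: 20.45
tcp_pos: [0.6238, 0.3363, 0.2821]
ee_rot: [[0.359, -0.933, 0.0], [-0.933, -0.359, 0.0], [-0.0, -0.0, -1.0]]
wrist_force: [0.2, 0.0, 0.4]
gripper_width: 0.701
```

```bash
python3 - <<'E'
from h import *
np.set_printoptions(precision=4,suppress=True)
w=snap('wrist');a=snap('scene');b=snap('side');s=r.sense();R=np.array(s['ee_rot']);t=np.array(s['tcp_pos']);print(t,s['wrist_force'])
P,bx=topbox(w,.175,.2,(.6495,.2663),.03)
print('head top',len(P),np.median(P[:,2]) if len(P) else None,bx)
v,u=np.mgrid[0:240,180:340];P=pts(w,np.c_[u.ravel(),v.ravel()]);m=(P[:,2]>.10)&(P[:,2]<.122)&(np.hypot(P[:,0]-.646,P[:,1]-.263)<.09)
print('strap',cv2.minAreaRect(np.float32(P[m][:,:2]*1000)))
A=cv2.resize(w['image'][0:220,180:340][:,:,::-1],None,fx=2.2,fy=2.2,interpolation=cv2.INTER_CUBIC)
B=cv2.resize(a['image'][190:300,235:345][:,:,::-1],None,fx=4.4,fy=4.4,interpolation=cv2.INTER_CUBIC)[:,:440]
cv2.imwrite('pics/end.png',np.hstack([A,B]))
E
```

```text
[0.624 0.335 0.281] [0.4247 0.1537 0.2871]
head top 734 0.1826569914761137 ((650.59130859375, 267.26019287109375), (25.249313354492188, 24.96149253845215), 21.025875091552734)
strap ((641.9956665039062, 263.20184326171875), (21.11817169189453, 161.97381591796875), 20.95975112915039)
```

View pics/end.png

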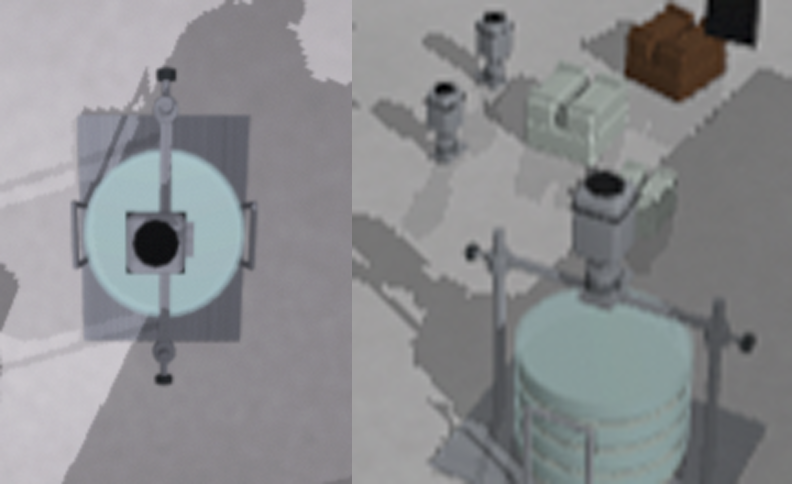

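The final picture shows the logger upright on the strap at mid-span. Head top is at z≈0.1825; tight on the strap it should be 0.112+0.0695≈0.182. Everything else stands where it was. Handing in.

```bash
python3 -c "
from station import r
print(r.finish_job())"
```

```text
the job is handed in; nothing more can be done
None
```

The logger is clipped upright near the middle of the loaded carrier's strap, and I handed the job in at about 20.6 s on the robot's clock. It was the largest logger, from the larger white dock.

**How it went:**
- **Landing and press:** I found the strap top by touch at about 112 mm, with the hook hanging free beside it. I then pressed the plunger about 6 mm at about 8.4 N.
- **Slide and clamp:** I slid about 13 mm until the stop showed in the force, relaxed the side load, and let the spring draw the hook up. I let go with the forces near zero.

**Last checks:**
- The head top is at 182.7 mm, against about 182 mm expected when clipped tight.
- The head is square to the strap (yaw 21.0° on both) and looks upright in both final views.
- The arm was clear and touching nothing, and in the final views nothing else had moved.

**What did not go cleanly:**
- **Upward pull:** While letting the hook up I raised the arm about 1 mm too far. For about a second the pull was about 10 N net, roughly the carrier's weight. The carrier was probably lifted by up to half a millimetre and shifted by about 1–2 mm before I lowered it again. The estimated clip load then was about 15 N, under the 25 N rating.
- **Side force:** It reached about 6.5 N at the stop because of arm flex.

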